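# Put the glue brush away in the lidded pot

### The job

Put the flat glue brush away in the steel glue pot: lower it in bristles first, without dropping it, so that its bristles stand on the bottom and its handle leans out through the notch in the rim, then shut the pot's lid fully over it. Leave the other things on the bench where they are.

Things in the scene. Friction and masses are not known exactly. Their poses are not given: they have to be found in the camera images.
- glue_pot: Round steel pot that stands firmly and does not move. Outside diameter 100 mm, wall 4 mm, inner floor 6 mm and rim 110 mm above the bench. Origin: centre of its underside, z up; its -x axis points from the centre to a notch in the rim, +x to the lid's hinge (117 mm high). A D-shaped side handle stands out at +y to 91 mm from the centre, 35 to 86 mm high.
- pot_notch (a point): Middle of the bottom edge of the notch, in the middle of the wall: (-48, 0, 94) mm in the pot's frame. The notch is a gap in the rim, 34 mm wide (along the pot's y), cut from the rim (110 mm) down to 94 mm above the bench.
- pot_lid_hinge (a point): Hinge line of the lid, opposite the notch: (57, 0, 112.5) mm in the pot's frame; the axis runs along the pot's y. The hinge is stiff: the lid stays wherever it is left (about 1 N at its edge moves it), so it must be pushed over and down until shut.
- pot_lid (a joint): The lid's angle in rad: 0 fully shut, 1.57 upright, stop at 2.2; it starts leaning back past upright, on the side away from the notch. The lid is a 3 mm disc, radius 54 mm, its centre 57 mm from the hinge line. A slot 34 mm wide runs in from the edge opposite the hinge to 28 mm from the lid's centre; when shut it lies over the notch and lets the brush handle through.
- lid_centre (a point): Middle of the lid's outer face (57 mm from the hinge line); its z axis is square to the lid, away from the pot's inside when shut.
- glue_brush: Flat brush, 200 mm long, 56 to 91 g, propped up: bristles in a small dish, handle over the stop of the bench hook, rising 20 degrees. Origin: mid-length on its centre line, +x to the bristle tip, y across its width, z square to its flat side. Dark bristles 45 x 32 x 9 mm; ferrule +26 to +55 mm, 32 x 13 mm; pale handle +26 to -100 mm, 20 wide, 11 thick. Balance point near +20 mm.
- brush_tip (a point): Middle of the bristle tip of the brush, 100 mm from its origin.
- brush_grip (a point): A point on the centre line of the brush's handle, 150 mm from the bristle tip and 50 mm from the handle's end (-50 mm in the brush's frame). At the start it hangs about 60 mm above the bench, free over the board of the bench hook and clear of its stop.
- bench_hook: Wooden bench hook: board 150 x 220 mm, 18 mm high, with a stop batten along its +x edge, 38 mm high (45 to 75 mm along the hook's x, 220 mm along y). Origin: centre of the underside. The brush lies across the batten along the hook's x, bristles on the +x side. Loose, 0.6 kg.
- pearl_jar: Bystander: jar of glue granules with a metal screw lid, 58 mm across, 84 mm high. Origin: centre of its underside.
- stain_bottle: Bystander: small dark bottle, 36 mm across, 96 mm high. Origin: centre of its underside.
- wax_tin: Bystander: small oblong tin, 56 x 72 mm, 36 mm high. Origin: centre of its underside.
- sanding_block: Bystander: oblong cork-brown sanding block, 56 x 96 mm, 26 mm high. Origin: centre of its underside.
- thread_cone_a: Bystander: upright cone of dark thread, 45 mm across, 100 mm high. Origin: centre of its underside.
- bamboo_stub_0: Bystander: short stub of bamboo with one node, lying, 62 mm long, 31 mm across. Origin: centre of its underside.

How it is judged:
On the way:
1. With the lid still up, the brush stands in the pot bristles down, its handle in the notch (horizontal distance between brush_tip and glue_pot below 0.048 m and z of brush_tip in the frame of glue_pot below 0.035 m and x of brush_grip in the frame of glue_pot below -0.045 m and y of brush_grip in the frame of glue_pot between -0.03 and 0.03 m and value of joint pot_lid above 0.6 rad), for 0.2 s.
At the end, for the whole second after the job is handed in: The lid is fully shut (under 0.06 rad); the bristle tip is in the pot, within 48 mm of its axis and under 35 mm high; the handle leans out through the notch: its point 150 mm from the tip is over 45 mm out on the notch side and within 30 mm of the notch's centre line; the brush rests (horizontal distance between brush_tip and glue_pot below 0.048 m and z of brush_tip in the frame of glue_pot below 0.035 m and x of brush_grip in the frame of glue_pot below -0.045 m and y of brush_grip in the frame of glue_pot between -0.03 and 0.03 m and value of joint pot_lid below 0.06 rad and linear speed of glue_brush below 0.02 m/s and velocity of joint pot_lid below 0.1 rad/s); the robot touches nothing.
It fails at once if the brush is dropped into the pot (it falls faster than 0.7 m/s at the pot with no finger on it) (horizontal distance between brush_tip and glue_pot below 0.07 m and linear speed of glue_brush above 0.7 m/s and contact force between the fingers and glue_brush below 0.05 N).
It fails at once if one of the other things on the bench is shoved or knocked over (moved more than 40 mm) (distance of any of pearl_jar, stain_bottle, wax_tin, sanding_block, thread_cone_a, bamboo_stub_0, bench_hook from where it was at the start of the episode above 0.04 m).
It also fails if it takes over 48 s, if anything falls off the work surface, if the arm or the gripper's body presses on something with over 40 N, if the wrist force passes 120 N, or if a joint passes its speed limit or range.

### The arm

A 7-joint arm with a two-finger parallel gripper is mounted at the origin on a cart in front of the work surface, level with it; the furniture and walls round the work are solid. World frame = base frame: x ahead of the robot, y to its left, z up, the work surface at z = 0. Lengths are in m, angles in rad, forces in N, time in s.
With the tool pointing down it reaches from about 0.4 to 0.875 m from the base axis. Payload 19.3 kg.
Tool frame: the origin (TCP) lies on the centre line of the jaws, within the pads' length; the fingertips stand 8 mm ahead of it and the grasp point (between the pads) lies 11 mm behind it; z points along the fingers, y is the line along which they close (so a half turn about z gives the same grasp; the last joint's range is limited). The gripper opens to 85 mm and grips with 20 to 120 N. Pads are 22 mm wide; open, the fingers measure 114 mm over their backs; the gripper's body (76 mm by 85 mm) begins 54 mm behind the grasp point. The pads swing forward as they close: fully open they stand 13 mm farther back than shut.
Start: joints at [-1.349, 0.521, -0.036, 1.599, 0.021, 1.021, -0.113], TCP at [0.18, 0.599, 0.217] pointing down, gripper open.
Joint ranges: [-2.91, 2.91], [-0.3, 2.13], [-1.5, 1.42], [0.17, 2.43], [-1.26, 4.41], [0.16, 1.93], [-2.52, 2.52]. Speed limits (rad/s): [1.89, 1.89, 2.39, 2.39, 3.01, 3.01, 3.01].

### API

Orientations are given as [roll, pitch, yaw] about the fixed x, y, z axes, in that order (R = Rz(yaw) Ry(pitch) Rx(roll)).
In Python, from workcell import status, grab_frame, camera_params, bot, search_frame, silhouettes gives the robot as it stands.
- The arm moves only by the shell command python3 -m creep 'ROWS' [FORCE]. ROWS is JSON, a list of rows, each a list of 5 numbers: the shift along the tool's x, y, z in units of 60 mm (1.0 is 60 mm), then the turn about the tool's z in units of 8 degrees (1.0 is 8 degrees), then the opening, from 0 (shut) to 1 (fully open). In form: [[x, y, z, twist, hand], ...]. A call has 1 to 5 rows; each row is the pose to reach, as a shift and turn from the pose commanded when the call began, along the tool's axes at that moment; what a row does not reach only later rows make up. A row lasts 1/8 s, in which the tool goes at most 62.5 mm and 10.7 degrees, less where a joint would pass 70% of its speed; a pose out of reach is approached as far as the arm can. A call with a gripper value outside its range is refused whole. The fingers move at their own pace and stop on an object; FORCE is the grip in N (left out, the last holds). Time passes only in rows, so rows that repeat a pose let the fingers close. It gives the time, the measured TCP pose, the force, the opening and the grip force at its end, in the units of the state.
- status.observe(): the state, without advancing time (a new reading comes with each control period).
- grab_frame(name): name is "scene" or "top"; returns the picture (384x512x3 uint8, blue, green, red); there is no depth.
- camera_params(name): a dict with "K" (3x3 intrinsics, pixels), "rvec" (rotation vector, rad) and "tvec" (3), from world to camera coordinates, as OpenCV has them. Camera axes: x right, y down, z forward; pixel columns grow to the right and rows downward; lengths in m; the calibration is good to about 2 mm. A picture is of the moment at which its call begins. camera_params takes no time and is no camera call.
- bot.job_done(): hands the job in; it is judged then, once.
Trained networks look in the newest picture that a camera, given by its name, has taken for a name from the list of things; names that differ only in an ending like _2 or _b are one class to them, and where a whole thing is asked for, a point or a joint stands for the part that bears it (a point fixed in the world has none). Each returns a list of dicts, best first, with "p" (0 to 1); they miss things now and then, are a little off and sometimes report something else, mostly with a low value. They report only what shows in the picture. A call takes as long as a camera call.
- search_frame(camera, name): "extent" ([left, top, right, bottom] as shares, 0 to 1, of the picture: columns of its width, rows of its height, round what is visible of it).
- silhouettes(camera, name): "mask" (384x512 bool, what is visible of it) and "extent" ([left, top, right, bottom] as shares, 0 to 1, of the picture: columns of its width, rows of its height, round what is visible of it).
The state is a dict: "clock": time; "qpos": joint angles; "qd": joint speeds; "joint_efforts": joint torques, N m; "position": TCP position; "tool_rot": TCP orientation; "force": force on the tool from outside, world axes, zero at the start; "moment": the same for the moment, N m; "grip_width": finger opening in m; "finger_force": force on a finger pad.
Only numpy, scipy, OpenCV 4.12 (cv2) and the standard library are available. Lean on these libraries where they do the work, as an engineer would, in place of code of your own. Each camera call takes 0.05 s, during which the arm holds its last target. There are 200 camera calls.

## Working session

There is one attempt and no reset: what is moved stays moved. The work goes in short steps, Python scripts to look and compute and a shell command to move; the robot and the scene stay as the last step left them, time stands still between calls to the robot, and variables do not carry over. Pictures are saved under pics/ and viewed, at most 10 in all, crops included, and the job is handed in when it is done.

```bash
ls; mkdir -p pics; cat > h.py <<'E'
import numpy as np, cv2
from scipy.spatial.transform import Rotation as R
from workcell import status, grab_frame, camera_params, bot, search_frame, silhouettes
def cam(n):
    p=camera_params(n); return np.array(p["K"],float),np.array(p["rvec"],float).ravel(),np.array(p["tvec"],float).ravel()
def ray(n,uv):
    K,r,t=cam(n); M=cv2.Rodrigues(r)[0]
    d=M.T@np.linalg.inv(K)@np.array([uv[0],uv[1],1.]); return -M.T@t,d/np.linalg.norm(d)
def onz(n,uv,z):
    c,d=ray(n,uv); return c+d*(z-c[2])/d[2]
def proj(n,P):
    K,r,t=cam(n); return cv2.projectPoints(np.atleast_2d(np.array(P,float)),r,t,K,None)[0][:,0]
E
python3 - <<'E'
from h import *
s=status.observe(); print(s)
ims=[]
for n in("scene","top"):
    im=grab_frame(n); cv2.imwrite(f"pics/{n}0.png",im); c,d=ray(n,(256,192)); print(n,c,d)
    for t in("glue_pot","glue_brush","bench_hook","pot_lid","pearl_jar","stain_bottle","wax_tin","sanding_block","thread_cone_a","bamboo_stub_0"):
        r=silhouettes(n,t)
        for o in r[:2]:
            m=o["mask"]; np.save(f"{n}_{t}.npy",m) if o is r[0] else 0
            v,u=np.nonzero(m)
            print(n,t,round(o["p"],2),(np.array(o["extent"])*[512,384,512,384]).round(),m.sum(), onz(n,(u.mean(),v.mean()),0.03).round(3))
E
```

```text
pics
{'clock': 0.0, 'qpos': array([-1.34923628,  0.52201024, -0.03629908,  1.60000623,  0.02118446,
        1.02109788, -0.11278911]), 'qd': array([ 0.00043703, -0.0008415 , -0.00031802, -0.0002367 , -0.00216824,
        0.00216303,  0.00035008]), 'joint_efforts': array([ 7.83544442e-05, -9.27096605e+01,  1.97971366e+00, -3.69949651e+01,
        1.78213301e-02,  7.77789362e-03,  1.86437285e-05]), 'position': array([0.17972037, 0.59823261, 0.21652904]), 'tool_rot': array([-3.14045837e+00,  8.22398964e-05,  2.84980085e+00]), 'force': array([ 0.10116406, -0.1576119 , -0.17229512]), 'moment': array([-0.00775451, -0.01553233,  0.02072883]), 'finger_force': 0.0, 'grip_width': 0.08550251217514643}
scene [0.98255801 0.78628598 0.65706306] [-0.39756433 -0.76331936 -0.50920148]
scene glue_pot 0.96 [244. 130. 290. 221.] 2737 [ 0.414 -0.237  0.03 ]
scene glue_brush 0.96 [279. 252. 345. 275.] 536 [0.528 0.187 0.03 ]
scene bench_hook 0.92 [271. 245. 389. 337.] 5471 [0.544 0.29  0.03 ]
scene pot_lid 0.58 [242. 129. 282. 168.] 1079 [ 0.329 -0.426  0.03 ]
scene pearl_jar 0.81 [194. 221. 221. 255.] 76
[... 652 characters left out ...]
0.196 0.03 ]
top bench_hook 0.98 [116. 155. 189. 258.] 5008 [0.517 0.266 0.03 ]
top pot_lid 0.59 [324. 203. 356. 252.] 1144 [ 0.465 -0.206  0.03 ]
top pearl_jar 0.71 [247. 114. 269. 147.] 599 [0.713 0.001 0.03 ]
top stain_bottle 0.74 [214. 122. 231. 141.] 257 [0.709 0.09  0.03 ]
top wax_tin 0.79 [275. 122. 306. 149.] 610 [ 0.705 -0.085  0.03 ]
top sanding_block 0.65 [318. 248. 357. 281.] 764 [ 0.378 -0.2    0.03 ]
top sanding_block 0.45 [213. 122. 229. 140.] 255 [0.709 0.091 0.03 ]
top thread_cone_a 0.58 [348. 156. 372. 178.] 418 [ 0.618 -0.259  0.03 ]
top bamboo_stub_0 0.84 [224. 254. 249. 273.] 280 [0.381 0.052 0.03 ]
top bamboo_stub_0 0.65 [274. 187. 360. 252.] 3022 [ 0.472 -0.148  0.03 ]
```

```bash
python3 - <<'E'
import cv2
im=cv2.imread("pics/top0.png")[100:300,100:390]
cv2.imwrite("pics/top0c.png",cv2.resize(im,None,fx=2.75,fy=2.75,interpolation=3))
im=cv2.imread("pics/scene0.png")[115:345,170:400]
cv2.imwrite("pics/scene0c.png",cv2.resize(im,None,fx=2.6,fy=2.6,interpolation=3))
E
```

```text
(no output)
```

View pics/top0c.png

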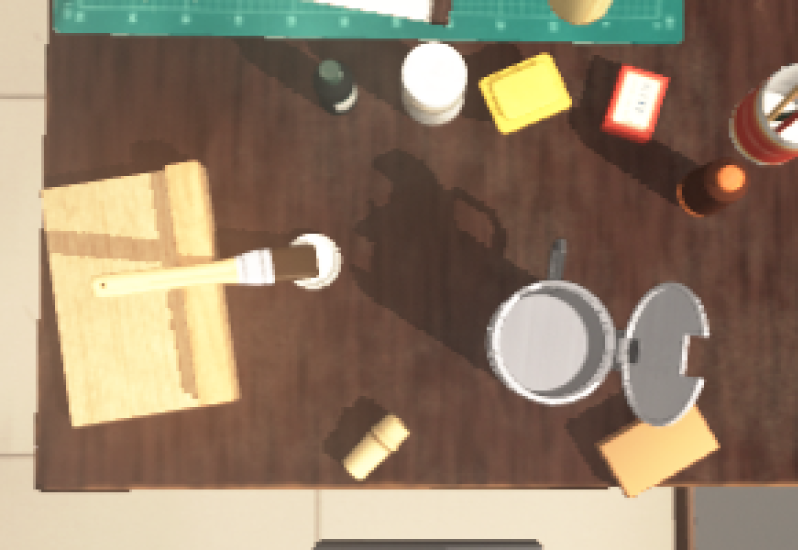

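View pics/scene0c.png

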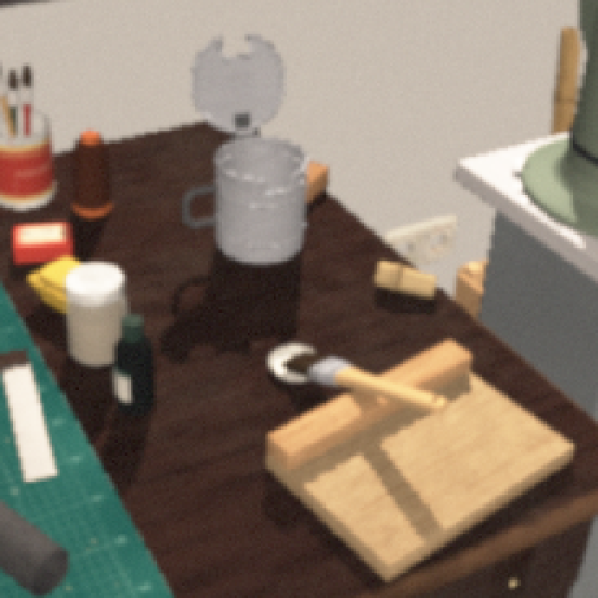

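The top picture shows the pot with its rim centred near (301,224) px, the notch to the left (world +y) and the hinge at about (326,226). The brush handle ends at (135,204) and the bristle tip at (216,195). The scene view confirms this layout.

```bash
python3 - <<'E'
from h import *
g=lambda u,v:(100+u/2.75,100+v/2.75)
c=onz("top",g(552,342.5),.11); print("rim c",c.round(4))
for p in[(488,342),(616,342),(552,280),(552,405)]: print((onz("top",g(*p),.11)-c).round(4))
hg=onz("top",g(622,348),.1125); print("hinge",hg.round(4), np.degrees(np.arctan2(*(hg-c)[1::-1])))
# handle tip & notch in top
print("Dhandle",onz("top",g(559,240),.07).round(4))
e=onz("top",g(93,287.5),.077); t=onz("top",g(320,262),.009)
print("brush",e.round(4),t.round(4),np.linalg.norm(e-t)); d=(t-e)/np.linalg.norm(t-e); G=e+d*.05
print("grip",G.round(4),"yaw",np.degrees(np.arctan2(d[1],d[0])))
# axis from mask PCA
m=np.load("top_glue_brush.npy");v,u=np.nonzero(m);print(cv2.fitLine(np.c_[u,v].astype(np.float32),2,0,.01,.01).ravel())
# check in scene
s=cv2.imread("pics/scene0.png"); 
ang=np.linspace(0,6.283,40)
for z,r in((.11,.05),(0,.05)):
    for p in proj("scene",np.c_[c[0]+r*np.cos(ang),c[1]+r*np.sin(ang),ang*0+z]): cv2.circle(s,tuple(int(round(x*1)) for x in p),0,(0,0,255),-1)
for P in(e,G,t,hg): cv2.circle(s,tuple(int(round(x)) for x in proj("scene",P)[0]),1,(0,255,0),-1)
cv2.imwrite("pics/ov0.png",cv2.resize(s[115:300,220:400],None,fx=3.2,fy=3.2,interpolation=3))
st=status.observe(); q=R.from_euler("xyz",st["tool_rot"]).as_matrix(); print(q.round(3))
E
```

```text
rim c [ 0.4727 -0.0993  0.11  ]
[0.0005 0.0531 0.    ]
[ 0.0004 -0.0533  0.    ]
[ 0.0519 -0.0005  0.    ]
[-0.0514  0.0005  0.    ]
hinge [ 0.4681 -0.157   0.1125] -94.58377482624746
Dhandle [ 0.5626 -0.1116  0.07  ]
brush [0.5203 0.2893 0.077 ] [0.5484 0.1027 0.009 ] 0.20053361005071096
grip [0.5274 0.2428 0.06  ] yaw -81.43628325084828
[ 9.9283206e-01 -1.1951753e-01  1.7787846e+02  1.9849338e+02]
[[-0.958  0.288 -0.   ]
 [ 0.288  0.958 -0.   ]
 [-0.    -0.    -1.   ]]
```

View pics/ov0.png

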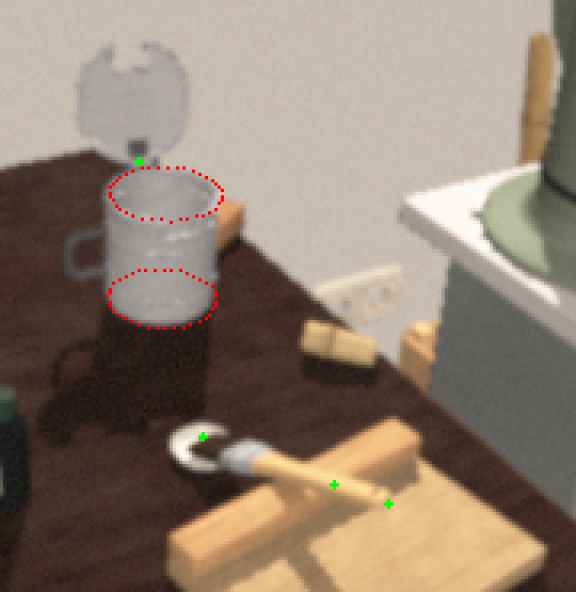

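The overlay agrees with the picture: the red circles sit on the pot's rim and base, and the green marks on the brush and hinge. Moving to the brush.

```bash
python3 -m creep '[[-0.9,-0.5,0.2,1.2,1],[-1.8,-1,0.4,2.4,1],[-2.7,-1.5,0.6,3.6,1],[-3.6,-2,0.8,4.8,1],[-4.4,-2.4,1,6,1]]' 20
cat >> h.py <<'E'
def to(P,yaw_y):
    "rows units to bring TCP to P with tool y at yaw_y deg"
    s=status.observe(); M=R.from_euler("xyz",s["tool_rot"]).as_matrix()
    cur=np.degrees(np.arctan2(M[1,1],M[0,1])); d=M.T@(np.array(P)-s["position"])/.06
    print("t",s["clock"],"pos",s["position"].round(4),"yaw_y",cur.round(1),"w",round(s["grip_width"],4),"ff",round(s["finger_force"],1),"F",s["force"].round(1),"\n move",d.round(3),"twist",round(((cur-yaw_y+180)%360-180)/8,3))
E
python3 -c "
from h import *
to([.5274,.2428,.049],8.6)"
```

```text
clock: 1.72
position: [0.3926, 0.383, 0.1571]
tool_rot: [3.141, -0.0, 2.006]
force: [1.8, 1.6, -1.0]
grip_width: 0.0856
finger_force: 0.0
t 1.725 pos [0.3926 0.383  0.1571] yaw_y 24.9 w 0.0856 ff 0.0 F [ 1.8  1.6 -1. ] 
 move [-3.067  1.051  1.801] twist 2.042
```

```bash
python3 -m creep '[[-0.9,0.3,0,0.8,1],[-1.7,0.6,0,1.5,1],[-2.5,0.9,0.2,2.04,1],[-3.07,1.05,0.6,2.04,1],[-3.07,1.05,0.6,2.04,1]]'
python3 -c "
from h import *
grab_frame('top')
m=silhouettes('top','glue_brush')
for o in m[:1]: print(o['p'],o['mask'].sum())
to([.5274,.2428,.049],8.6)"
```

```text
clock: 2.35
position: [0.5277, 0.242, 0.1197]
tool_rot: [-3.14, 0.002, 1.723]
force: [0.1, 0.1, -0.1]
grip_width: 0.0852
finger_force: 0.0
0.65 695
t 2.45 pos [0.5267 0.2453 0.1211] yaw_y 8.9 w 0.0856 ff 0.0 F [-0.4  0.8 -0.1] 
 move [-0.043  0.006  1.201] twist 0.043
```

```bash
python3 -m creep '[[0,0,0.5,0,1],[0,0,0.9,0,1],[0,0,1.2,0,1],[0,0,1.2,0,1],[0,0,1.2,0,0]]' 20
python3 -m creep '[[0,0,0,0,0],[0,0,0,0,0],[0,0,0,0,0],[0,0,0,0,0],[0,0,0,0,0]]' 20
python3 -c "
from h import *
to([.5274,.2428,.049],8.6)"
```

```text
clock: 3.08
position: [0.5272, 0.2455, 0.05]
tool_rot: [3.141, -0.0, 1.727]
force: [-0.4, 0.2, -0.1]
grip_width: 0.0701
finger_force: 0.0
clock: 3.7
position: [0.5269, 0.2451, 0.0492]
tool_rot: [3.141, -0.0, 1.727]
force: [-0.2, 1.0, 0.6]
grip_width: 0.019
finger_force: 22.8
t 3.7 pos [0.5269 0.2451 0.0492] yaw_y 9.0 w 0.019 ff 22.8 F [-0.2  1.   0.6] 
 move [-0.039  0.002  0.003] twist 0.045
```

Gripped at 19 mm. Now I'll lift slowly and see whether the bristle end swings down.

```bash
python3 -m creep '[[0,0,-0.4,0,0],[0,0,-0.9,0,0],[0,0,-1.6,0,0],[0,0,-2.4,0,0],[0,0,-2.6,0,0]]' 20
python3 - <<'E'
from h import *
to([.5274,.2428,.25],8.6)
a=grab_frame("scene"); b=grab_frame("top")
cv2.imwrite("pics/lift.png",np.hstack([cv2.resize(a[150:350,200:400],None,fx=2,fy=2),cv2.resize(b[130:330,90:290],None,fx=2,fy=2)]))
E
```

```text
clock: 4.32
position: [0.5278, 0.2453, 0.2078]
tool_rot: [3.138, -0.001, 1.727]
force: [-0.7, -0.1, -1.5]
grip_width: 0.0191
finger_force: 22.6
t 4.325 pos [0.5278 0.2453 0.2078] yaw_y 8.9 w 0.0191 ff 22.6 F [-0.7 -0.1 -1.5] 
 move [-0.04  -0.011 -0.703] twist 0.043
```

View pics/lift.png

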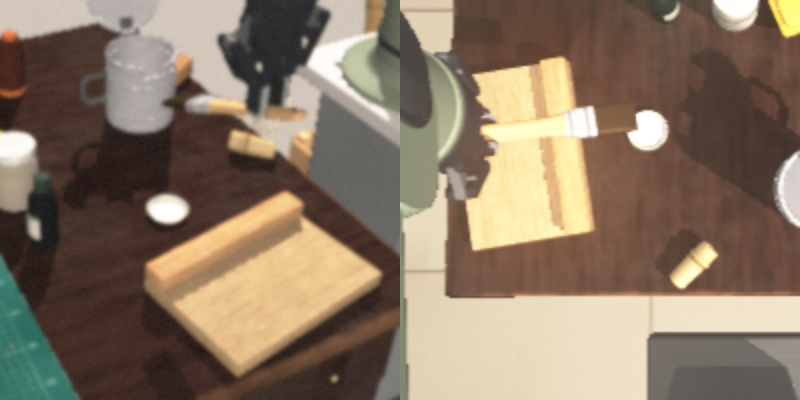

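The gripper is holding the brush at roughly its original 20° pitch, so it did not swing on its own. I'll move over clear bench and see how the grip force follows the commanded opening near the object's width.

```bash
python3 -m creep '[[-0.6,0,0.1,0.6,0],[-1.2,0,0.2,1.2,0],[-1.8,0,0.4,1.8,0],[-1.9,0,0.45,1.86,0],[-1.9,0,0.45,1.86,0]]' 20
python3 -m creep '[[0,0,0,0,0.2],[0,0,0,0,0.21]]' 20
python3 -m creep '[[0,0,0,0,0.218]]' 20
python3 - <<'E'
from h import *
to([.5274,.2428,.25],-6)
E
```

```text
clock: 5.05
position: [0.5441, 0.1324, 0.1769]
tool_rot: [-3.14, 0.001, 1.468]
force: [-0.6, 0.2, -0.7]
grip_width: 0.0194
finger_force: 22.5
clock: 5.3
position: [0.5445, 0.1333, 0.1781]
tool_rot: [3.142, -0.0, 1.469]
force: [0.7, 0.2, -0.4]
grip_width: 0.0195
finger_force: 22.5
clock: 5.42
position: [0.5446, 0.1329, 0.1782]
tool_rot: [3.141, -0.0, 1.468]
force: [1.2, -0.1, -1.4]
grip_width: 0.0188
finger_force: 22.5
t 5.425 pos [0.5446 0.1329 0.1782] yaw_y -5.9 w 0.0188 ff 22.5 F [ 1.2 -0.1 -1.4] 
 move [ 1.793 -0.472 -1.197] twist 0.016
```

```bash
cat >> h.py <<'E'
def brush(cams=("scene","top"),save=None):
    "fit pitch (deg down) and slide s of the brush in the hand from masks"
    from scipy.optimize import minimize
    s=status.observe(); M=R.from_euler("xyz",s["tool_rot"]).as_matrix()
    g=s["position"]-.011*M[:,2]; fx=-M[:,0]  # forward
    obs={}
    for n in cams:
        im=grab_frame(n)
        if save: cv2.imwrite(f"pics/{save}_{n}.png",im)
        r=silhouettes(n,"glue_brush")
        if r and r[0]["p"]>.3: obs[n]=cv2.distanceTransform((~r[0]["mask"]).astype(np.uint8),2,5); obs[n+"m"]=r[0]["mask"]; print(n,round(r[0]["p"],2),r[0]["mask"].sum())
    xs=np.linspace(-.14,-.0,15)
    def model(th,sl):
        b=np.array([np.cos(th),0,-np.sin(th)]); ax=fx*b[0]+np.array([0,0,b[2]]); lat=M[:,1]
        pts=[];h=[]
        for a in np.linspace(-.05,.15,41):
            w=.010 if a<.076 else .016
            for l in(-w,-w/2,0,w/2,w): pts.append(g+ax*(a+sl)+lat*l)
        return np.array(pts)
    def cost(p):
        c=0;P=model(*p)
        for n in cams:
            if n not in obs: continue
            uv=proj(n,P); h=np.zeros((384,512),np.uint8)
            k=np.round(uv).astype(int).clip(0,[511,383]); h[k[:,1],k[:,0]]=1
            h=cv2.dilate(h,np.ones((3,3),np.uint8)); m=obs[n+"m"]
            d2=cv2.distanceTransform(1-h,2,5)
            # visible pixels must be covered; tip half must be seen
            tip=k[-130:]
            c+=np.minimum(d2[m],30).mean()+np.minimum(obs[n][tip[:,1],tip[:,0]],30).mean()
        return c
    best=min((cost((t,0)),t) for t in np.radians(np.arange(-10,100,4)))
    r=minimize(cost,[best[1],0],method="Nelder-Mead",options=dict(initial_simplex=[[best[1],0],[best[1]+.06,0],[best[1],.01]]))
    th,sl=r.x; tip=g+(fx*np.cos(th)+np.array([0,0,-np.sin(th)]))*(.15+sl)
    print("pitch",np.degrees(th).round(1),"slide",sl.round(4),"cost",round(r.fun,2),"tip",tip.round(4),"grip",g.round(4))
E
python3 -c "
from h import *
brush()"
```

```text
scene 0.69 210
top 0.56 719
pitch 21.6 slide 0.0063 cost 0.95 tip [ 0.5297 -0.0116  0.1316] grip [0.5446 0.1329 0.1892]
```

```bash
python3 -m creep '[[-0.2,-0.5,0,0,0],[-0.9,-0.79,0,0,0],[-1.6,-0.79,0,0,0],[-1.95,-0.79,0,0,0],[-1.95,-0.79,0,0,0]]' 20
python3 - <<'E'
from h import *
cat=None
brush(save="b1")
s=status.observe();print(s["force"].round(1),s["position"].round(4))
E
cat >> h.py <<'E'
C=np.array([.4727,-.0993,0]); a=np.radians(-96); PX=np.array([np.cos(a),np.sin(a),0]); PY=np.array([-np.sin(a),np.cos(a),0])
def pot(P): d=np.array(P)-C; return np.array([d@PX,d@PY,d[2]])*1000
E
python3 - <<'E'
from h import *
a,b=cv2.imread("pics/b1_scene.png"),cv2.imread("pics/b1_top.png")
cv2.imwrite("pics/b1.png",np.hstack([cv2.resize(a[100:260,200:360],None,fx=2.5,fy=2.5),cv2.resize(b[150:310,220:380],None,fx=2.5,fy=2.5)]))
E
```

```text
clock: 6.25
position: [0.4853, 0.0196, 0.1783]
tool_rot: [3.141, 0.0, 1.465]
force: [-0.6, 1.0, -0.2]
grip_width: 0.019
finger_force: 22.6
scene 0.65 134
top 0.67 161
pitch 22.7 slide 0.0447 cost 9.27 tip [ 0.4664 -0.159   0.1143] grip [0.4853 0.0196 0.1893]
[ 0.2 -0.1 -0.5] [0.4855 0.0219 0.178 ]
```

View pics/b1.png

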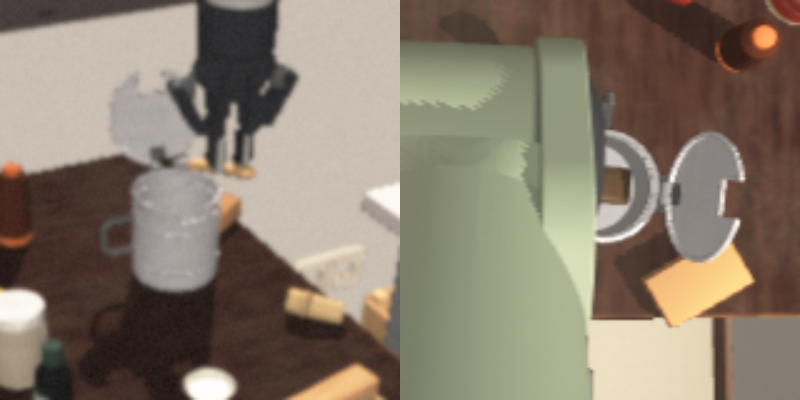

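The bristle tip is over the pot at top px (312,224), about 20 mm past the centre on the hinge side and on the notch's centre line. I'll lower it to about z 75 mm and advance to the far wall.

```bash
python3 -m creep '[[0,0,0.4,0,0],[0,0,0.8,0,0],[0,0,0.92,0,0],[-0.15,0,0.92,0,0],[-0.3,0,0.92,0,0]]' 20
python3 - <<'E'
from h import *
s=status.observe();print(s["force"].round(1),s["moment"].round(2),pot(s["position"]))
E
```

```text
clock: 7.08
position: [0.4838, 0.0026, 0.1236]
tool_rot: [3.141, -0.0, 1.467]
force: [3.9, 25.4, 6.7]
grip_width: 0.019
finger_force: 23.8
[ 3.9 25.4  6.7] [ 5.91 -1.24 -0.01] [-102.51000846    0.34421682  123.56119698]
```

```bash
python3 -m creep '[[0,0,-0.1,0,0],[-0.04,0,-0.25,0,0],[-0.12,0,-0.4,0,0],[-0.2,0,-0.5,0,0]]' 20
python3 - <<'E'
from h import *
brush(("scene",),save="b2")
s=status.observe();print(s["force"].round(1),s["moment"].round(2),pot(s["position"]))
E
```

```text
clock: 7.58
position: [0.4829, -0.0083, 0.1541]
tool_rot: [3.14, -0.001, 1.468]
force: [2.2, 12.2, 3.8]
grip_width: 0.019
finger_force: 22.0
scene 0.52 5753
pitch -10.0 slide 0.0 cost 60.0 tip [ 0.4678 -0.1553  0.1909] grip [ 0.4829 -0.0083  0.1651]
[1.6 7.1 3. ] [ 1.66 -0.48  0.04] [-91.3055692    0.92074414 154.28405552]
```

```bash
python3 - <<'E'
from h import *
a=cv2.imread("pics/b2_scene.png")
cv2.imwrite("pics/b2.png",cv2.resize(a[110:230,220:340],None,fx=4.5,fy=4.5,interpolation=3))
E
```

```text
(no output)
```

View pics/b2.png

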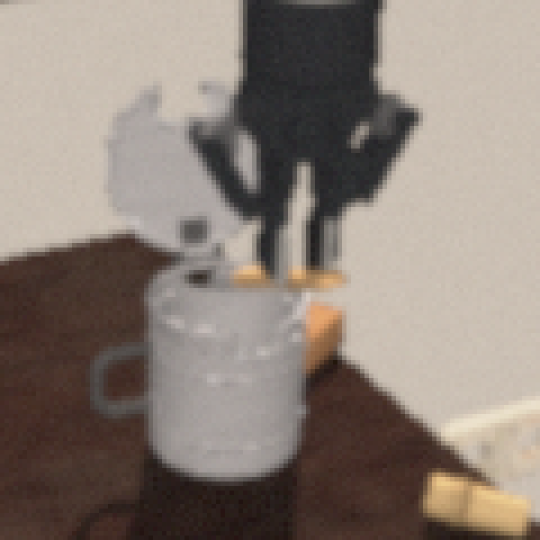

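```bash
cat >> h.py <<'E'
def pred(n,off=np.zeros(3),ths=range(0,91,10),sl=.006):
    s=status.observe(); M=R.from_euler("xyz",s["tool_rot"]).as_matrix(); g=s["position"]-.011*M[:,2]; print("grip",pot(g).round(1),"F",s["force"].round(1))
    for th in ths:
        t=np.radians(th); b=-M[:,0]*np.cos(t)+M[:,2]*np.sin(t); print(th,"tail",proj(n,g+b*(sl-.05))[0].round(1),"tip",proj(n,g+b*(.15+sl))[0].round(1),pot(g+b*(.15+sl)).round(0))
E
python3 -c "
from h import *
pred('scene'); print(proj('scene',C+PX*.057+[0,0,.1125]),proj('scene',C+PX*.05+[0,0,.11]))"
```

```text
grip [-91.3   0.9 165.3] F [1.6 7.1 3. ]
0 tail [293.1 179.4] tip [262.9 148. ] [ 65.   1. 165.]
10 tail [293.1 176.6] tip [263.  156.9] [ 62.   1. 138.]
20 tail [293.  173.6] tip [263.7 166. ] [ 55.   1. 112.]
30 tail [292.5 170.6] tip [265.  175.2] [44.  1. 87.]
40 tail [291.9 167.5] tip [266.9 184.2] [28.  1. 65.]
50 tail [291.1 164.7] tip [269.2 193. ] [ 9.  1. 46.]
60 tail [290.1 162. ] tip [272.  201.3] [-13.   1.  30.]
70 tail [289.  159.7] tip [275.3 209. ] [-38.   1.  19.]
80 tail [287.8 157.7] tip [278.9 215.8] [-64.   1.  12.]
90 tail [286.5 156.2] tip [282.9 221.6] [-92.   1.   9.]
[[263.90865673 165.4145925 ]] [[264.79246161 167.20334256]]
```

```bash
python3 -m creep '[[-0.12,0,-0.2,0,0],[-0.26,0,-0.4,0,0],[-0.4,0,-0.56,0,0],[-0.52,0,-0.66,0,0],[-0.6,0,-0.72,0,0]]' 20
python3 - <<'E'
from h import *
pred("scene",ths=range(10,80,10))
a=grab_frame("scene");b=grab_frame("top")
cv2.imwrite("pics/b3.png",np.hstack([cv2.resize(a[110:230,220:340],None,fx=3.3,fy=3.3,interpolation=3),cv2.resize(b[165:285,250:370],None,fx=3.3,fy=3.3,interpolation=3)]))
E
```

```text
clock: 8.3
position: [0.4785, -0.0453, 0.1964]
tool_rot: [3.142, 0.0, 1.467]
force: [-0.4, 1.5, -0.4]
grip_width: 0.0189
finger_force: 19.5
grip [-5.430e+01  1.000e-01  2.074e+02] F [-0.4  1.5 -0.4]
10 tail [288.  155.2] tip [258.9 138.5] [ 99.   0. 180.]
20 tail [287.8 152.2] tip [259.6 147.7] [ 92.   0. 154.]
30 tail [287.4 149.1] tip [260.9 156.9] [ 81.   0. 129.]
40 tail [286.8 146.1] tip [262.8 165.9] [ 65.   0. 107.]
50 tail [286.  143.3] tip [265.1 174.5] [46.  0. 88.]
60 tail [285.  140.7] tip [267.9 182.6] [24.  0. 72.]
70 tail [283.9 138.4] tip [271. 190.] [-1.  0. 61.]
```

View pics/b3.png

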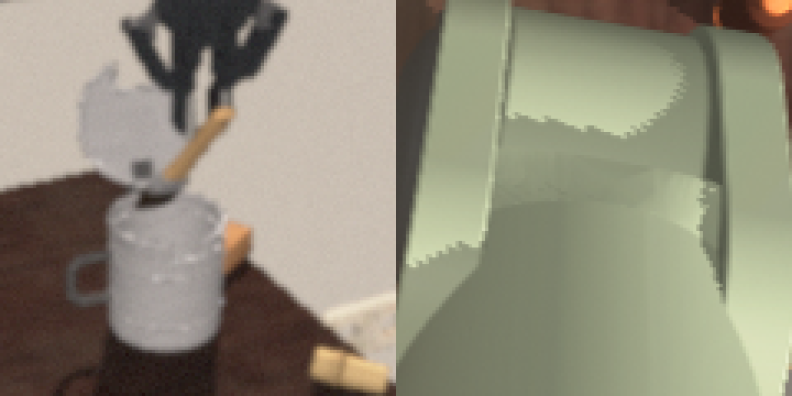

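The scene view shows the brush now steep, about 50°: tail at about px (290,143), bristles inside the pot against the far wall. I'll continue the arc.

```bash
python3 -m creep '[[-0.15,0,-0.13,0,0],[-0.3,0,-0.23,0,0],[-0.45,0,-0.3,0,0],[-0.58,0,-0.34,0,0],[-0.66,0,-0.36,0,0]]' 20
python3 - <<'E'
from h import *
pred("scene",ths=range(40,90,10))
a=grab_frame("scene")
r=silhouettes("scene","glue_brush")
for o in r[:2]: print(o["p"],np.array(o["extent"])*[512,384,512,384])
E
```

```text
clock: 9.02
position: [0.4744, -0.0847, 0.2178]
tool_rot: [3.142, 0.0, 1.467]
force: [0.8, 1.6, -1.1]
grip_width: 0.0188
finger_force: 19.5
grip [-1.470e+01  2.000e-01  2.288e+02] F [ 0.8  1.6 -1.1]
40 tail [280.6 132.3] tip [258.  153.9] [105.   0. 129.]
50 tail [279.8 129.5] tip [260.2 162.3] [ 86.   0. 109.]
60 tail [278.9 127. ] tip [262.9 170.2] [63.  0. 94.]
70 tail [277.9 124.9] tip [266.  177.3] [39.  0. 82.]
80 tail [276.7 123.2] tip [269.4 183.6] [12.  0. 75.]
0.73 [260.7104 123.1872 283.8016 173.1072]
```

```bash
python3 -m creep '[[0.3,0,0,0,0],[0.6,0,0.3,0,0],[0.62,0,0.6,0,0],[0.62,0,0.9,0,0],[0.62,0,1.0,0,0]]' 20
python3 -m creep '[[0,0,0.05,0,0],[0,0,0.1,0,0],[0,0,0.15,0,0]]' 20
python3 - <<'E'
from h import *
pred("scene",ths=range(40,90,10))
E
```

```text
clock: 9.75
position: [0.4778, -0.047, 0.1568]
tool_rot: [-3.14, 0.0, 1.468]
force: [0.7, 1.2, -0.1]
grip_width: 0.0188
finger_force: 19.6
clock: 10.12
position: [0.4785, -0.0471, 0.1489]
tool_rot: [3.141, -0.0, 1.468]
force: [-0.2, -0.3, -0.8]
grip_width: 0.0189
finger_force: 19.7
grip [-52.5   0.3 159.9] F [-0.2 -0.3 -0.8]
40 tail [285.5 162.9] tip [262.1 179.7] [67.  1. 60.]
50 tail [284.7 160.1] tip [264.4 188.2] [48.  1. 40.]
60 tail [283.8 157.5] tip [267.1 196.3] [25.  1. 25.]
70 tail [282.7 155.3] tip [270.2 203.7] [ 1.  0. 13.]
80 tail [281.5 153.4] tip [273.7 210.3] [-25.   0.   6.]
```

```bash
for i in 1 2 3; do :; done; python3 -m creep '[[0,0,0.05,0,0],[0,0,0.1,0,0],[0,0,0.1,0,0]]' 20
python3 - <<'E'
from h import *
pred("scene",ths=(60,65,70,75))
a=grab_frame("scene")
cv2.imwrite("pics/b4.png",cv2.resize(a[110:230,220:340],None,fx=4,fy=4,interpolation=3))
E
```

```text
clock: 10.5
position: [0.4782, -0.0471, 0.1425]
tool_rot: [-3.141, 0.0, 1.467]
force: [0.0, -0.1, -1.4]
grip_width: 0.0186
finger_force: 19.6
grip [-5.250e+01  1.000e-01  1.535e+02] F [ 0.  -0.1 -1.4]
60 tail [283.7 159.7] tip [267.2 198.1] [26.  0. 18.]
65 tail [283.2 158.6] tip [268.7 201.9] [13.  0. 12.]
70 tail [282.7 157.5] tip [270.3 205.5] [1. 0. 7.]
75 tail [282.1 156.5] tip [272.  208.9] [-12.   0.   3.]
```

View pics/b4.png

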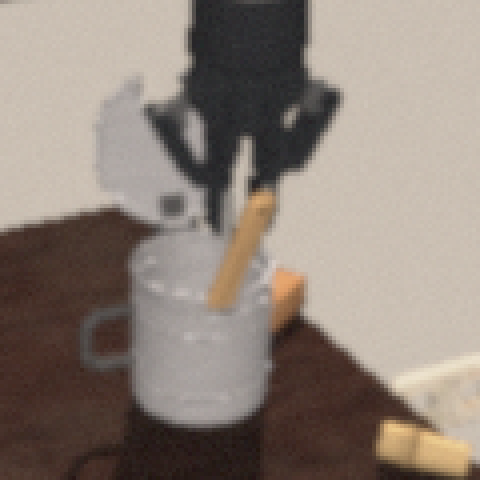

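The handle stands in the notch, which shows at about px (275,186). I'll go down to floor contact and lean the handle into the notch.

```bash
python3 -m creep '[[0,0,0.05,0,0],[0,0,0.1,0,0],[0,0,0.1,0,0]]' 20
python3 -m creep '[[0.05,0,0,0,0],[0.1,0,0,0,0],[0.15,0,0.0,0,0],[0.18,0,0.0,0,0],[0.18,0,0.0,0,0]]' 20
```

```text
clock: 10.92
position: [0.4782, -0.0471, 0.1365]
tool_rot: [-3.141, 0.0, 1.467]
force: [1.3, 0.1, -1.7]
grip_width: 0.0187
finger_force: 19.6
clock: 11.55
position: [0.4795, -0.0362, 0.1367]
tool_rot: [3.142, 0.0, 1.468]
force: [0.5, -0.5, -0.7]
grip_width: 0.0191
finger_force: 19.6
```

```bash
python3 -m creep '[[0,0,0.04,0,0],[0,0,0.07,0,0],[0,0,0.07,0,0]]' 20; python3 -m creep '[[0,0,0.04,0,0],[0,0,0.07,0,0],[0,0,0.07,0,0]]' 20
```

```text
clock: 11.92
position: [0.4793, -0.0365, 0.1323]
tool_rot: [-3.141, 0.0, 1.467]
force: [0.2, -0.9, -1.6]
grip_width: 0.0185
finger_force: 19.6
clock: 12.3
position: [0.4794, -0.0365, 0.1282]
tool_rot: [-3.141, 0.0, 1.467]
force: [0.7, -2.1, -0.4]
grip_width: 0.0191
finger_force: 19.5
```

```bash
python3 - <<'E'
from h import *
pred("scene",ths=(45,50,55,60,65,70),sl=.003)
a=grab_frame("scene")
r=silhouettes("scene","glue_brush")
for o in r[:2]:
    m=o["mask"].astype(np.uint8);v,u=np.nonzero(m); print(o["p"],np.array(o["extent"])*[512,384,512,384],u[v==v.min()].mean(),u[v==v.max()].mean(),cv2.fitLine(np.c_[u,v].astype(np.float32),2,0,.01,.01).ravel())
s=status.observe(); M=R.from_euler("xyz",s["tool_rot"]).as_matrix(); g=s["position"]-.011*M[:,2]
for th in(50,55,60,65,70,75):
    t=np.radians(th); b=-M[:,0]*np.cos(t)+M[:,2]*np.sin(t); p=proj("scene",[g-b*.045,g+b*.05]); d=p[1]-p[0]; print(th,d/np.linalg.norm(d))
E
```

```text
grip [-6.320e+01  1.000e-01  1.392e+02] F [ 0.7 -2.1 -0.4]
45 tail [286.9 170.1] tip [264.8 191.3] [45.  0. 31.]
50 tail [286.5 168.6] tip [266.  195.5] [35.  0. 22.]
55 tail [286.  167.2] tip [267.2 199.5] [25.  0. 14.]
60 tail [285.5 165.8] tip [268.6 203.4] [13.  0.  7.]
65 tail [284.9 164.6] tip [270.1 207.2] [1. 0. 1.]
70 tail [284.3 163.4] tip [271.7 210.8] [-11.   0.  -5.]
0.56 [271.4112 166.8096 289.6896 189.1968] 287.5 276.0 [  0.5331236  -0.8460373 282.16666   177.6488   ]
50 [-0.60692643  0.79475802]
55 [-0.50168371  0.86505113]
60 [-0.40880119  0.91262347]
65 [-0.32796205  0.9446909 ]
70 [-0.25761236  0.96624835]
75 [-0.19595414  0.98061306]
```

```bash
python3 -m creep '[[0.03,0,0.04,0,0],[0.06,0,0.08,0,0],[0.08,0,0.1,0,0],[0.08,0,0.1,0,0]]' 20; python3 -m creep '[[0,0,0.03,0,0],[0,0,0.06,0,0],[0,0,0.06,0,0]]' 20
```

```text
clock: 12.9
position: [0.4799, -0.0315, 0.1222]
tool_rot: [-3.141, 0.0, 1.468]
force: [0.2, -1.7, 1.0]
grip_width: 0.019
finger_force: 19.7
clock: 13.28
position: [0.4799, -0.0317, 0.1186]
tool_rot: [-3.141, 0.0, 1.467]
force: [-0.0, -1.8, 2.1]
grip_width: 0.0189
finger_force: 19.8
```

Contact at floor and notch. Releasing.

```bash
python3 -m creep '[[0,0,0,0,0.28],[0,0,0,0,0.36],[0,0,0,0,0.45],[0,0,0,0,0.55],[0,0,0,0,0.55]]' 20
python3 -m creep '[[0,0,-0.2,0,0.55],[0,0,-0.6,0,0.55],[0,0,-1.2,0,0.55],[0,0,-1.9,0,0.55],[0,0,-2.6,0,0.55]]'
python3 - <<'E'
from h import *
a=grab_frame("scene");b=grab_frame("top")
cv2.imwrite("pics/b5.png",np.hstack([cv2.resize(a[90:230,210:350],None,fx=2.8,fy=2.8,interpolation=3),cv2.resize(b[165:285,250:370],None,fx=3.267,fy=3.267,interpolation=3)]))
r=silhouettes("scene","glue_brush")
for o in r[:1]: print(o["p"],np.array(o["extent"])*[512,384,512,384])
s=status.observe(); print(s["position"],pot(s["position"]),s["force"].round(1))
E
```

```text
clock: 13.9
position: [0.4799, -0.0316, 0.1187]
tool_rot: [3.142, 0.0, 1.467]
force: [0.5, -0.1, -0.0]
grip_width: 0.047
finger_force: 0.0
clock: 14.52
position: [0.4797, -0.0318, 0.2769]
tool_rot: [3.141, -0.0, 1.467]
force: [0.2, 0.6, 0.3]
grip_width: 0.0469
finger_force: 0.0
0.69 [270.8992 169.8816 289.792  187.008 ]
[ 0.4807215  -0.03164128  0.27712134] [-68.12655217   0.9052948  277.12134009] [-0.4 -0.7 -0.6]
```

View pics/b5.png

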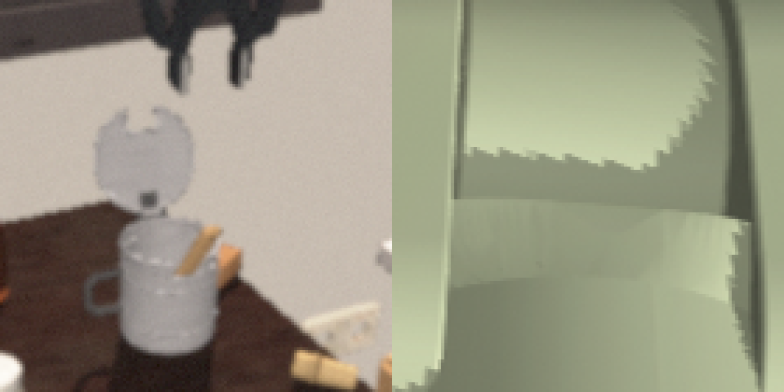

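The brush is released and leans out through the notch: handle from about px (275,186) to (287,172). The lid is still leaning back. I'll go over it and behind with the fingers about 47 mm apart, so they straddle the slot and handle.

```bash
python3 -m creep '[[-0.8,0,0,0,0.55],[-1.6,0,0,0,0.55],[-2.4,0,0,0,0.55],[-3.2,0,0,0,0.55],[-3.6,0,0,0,0.55]]'
python3 - <<'E'
from h import *
a=grab_frame("scene");b=grab_frame("top")
s=status.observe(); print(pot(s["position"]).round(1),s["force"].round(1),s["grip_width"])
r=silhouettes("scene","pot_lid");print([(o["p"],(np.array(o["extent"])*[512,384,512,384]).round(1)) for o in r[:2]])
k=np.linspace(0,6.28,60)
for th in(1.6,1.8,1.9,2.0,2.1,2.2):
    u=-np.cos(th)*PX+np.array([0,0,np.sin(th)]); H=C+PX*.057+[0,0,.1125]
    P=np.array([H+u*(.057+.054*np.cos(x))+PY*.054*np.sin(x) for x in k]); q=proj("scene",P); print(th,q.min(0).round(1),q.max(0).round(1))
h=proj("scene",C+PX*.057+[0,0,.1125]); print(h)
for n in("top","scene"):
  for o in silhouettes(n,"glue_brush")[:1]: 
    v,u=np.nonzero(o["mask"]);print(n,o["p"],(np.array(o["extent"])*[512,384,512,384]).round(1),cv2.minAreaRect(np.c_[u,v].astype(np.float32)))
E
```

```text
clock: 15.3
position: [0.4564, -0.2488, 0.2744]
tool_rot: [-3.141, 0.001, 1.465]
force: [0.8, 0.3, 0.7]
grip_width: 0.0468
finger_force: 0.0
[150.5  -0.6 274.4] [ 0.3 -0.5  0.7] 0.04699856824931331
[(0.67, array([243.1, 129.8, 281.4, 166. ]))]
1.6 [246.4 129.3] [281.3 164.7]
1.8 [244.9 127.5] [279.7 164.6]
1.9 [244.2 127.2] [279.  164.6]
2.0 [243.5 127.3] [278.4 164.6]
2.1 [242.8 127.7] [277.7 164.6]
2.2 [242.2 128.5] [277.2 164.6]
[[263.90865673 165.4145925 ]]
top 0.75 [258.6 214.6 306.  234. ] ((282.60772705078125, 222.63848876953125), (47.75337219238281, 12.775577545166016), 7.125016689300537)
```

```bash
python3 -m creep '[[0,0,0.5,0,0.55],[0,0,1.0,0,0.55],[0,0,1.4,0,0.55],[0,0,1.52,0,0.55],[0,0,1.52,0,0.55]]'
python3 -m creep '[[0.2,0,0,0,0.55],[0.5,0,0,0,0.55],[0.8,0,0,0,0.55],[1.1,0,0,0,0.55],[1.4,0,0,0,0.55]]'
python3 -c "
from h import *
s=status.observe(); print(pot(s['position']).round(1),s['force'].round(1))"
```

```text
clock: 16.18
position: [0.4578, -0.246, 0.1837]
tool_rot: [-3.141, -0.0, 1.468]
force: [-0.4, -0.6, -0.2]
grip_width: 0.0473
finger_force: 0.0
clock: 16.8
position: [0.4667, -0.1611, 0.184]
tool_rot: [3.141, -0.0, 1.468]
force: [-0.1, -1.2, -1.1]
grip_width: 0.0471
finger_force: 0.5
[ 62.1   0.5 184. ] [-0.1 -1.2 -1.1]
```

```bash
python3 -m creep '[[0.3,0,0.05,0,0.55],[0.5,0,0.17,0,0.55],[0.68,0,0.33,0,0.55],[0.83,0,0.55,0,0.55],[0.95,0,0.85,0,0.55]]'
python3 - <<'E'
from h import *
s=status.observe(); print(pot(s['position']).round(1),s['force'].round(1))
a=grab_frame("scene"); cv2.imwrite("pics/b6.png",cv2.resize(a[90:230,210:350],None,fx=4,fy=4,interpolation=3))
E
```

```text
clock: 17.42
position: [0.4722, -0.1057, 0.1315]
tool_rot: [3.142, 0.0, 1.467]
force: [0.3, 0.3, 0.6]
grip_width: 0.0472
finger_force: 0.5
[  6.4   0.2 131.5] [0.3 0.3 0.6]
```

View pics/b6.png

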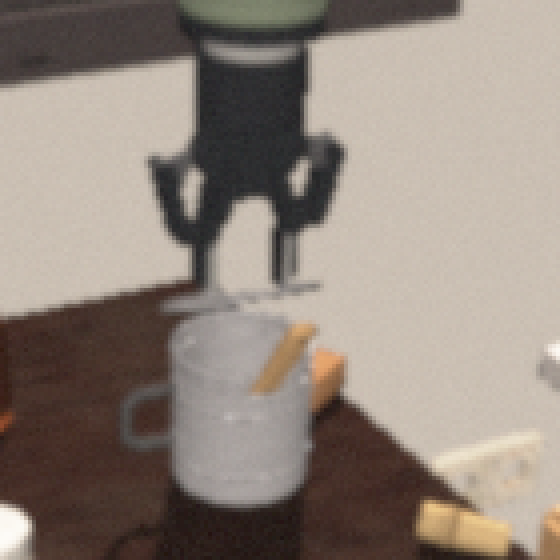

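The lid is being pushed over ahead of the fingers, at about px (270,163), with the handle still in the notch. Pressing down to shut.

```bash
python3 -m creep '[[0.03,0,0.06,0,0.55],[0.05,0,0.12,0,0.55],[0.05,0,0.16,0,0.55],[0.05,0,0.16,0,0.55]]'
python3 -m creep '[[0,0,0.03,0,0.55],[0,0,0.06,0,0.55],[0,0,0.06,0,0.55]]'
python3 -m creep '[[0,0,0.02,0,0.55],[0,0,0.04,0,0.55],[0,0,0.04,0,0.55]]'
```

```text
clock: 17.98
position: [0.4725, -0.1034, 0.123]
tool_rot: [3.141, 0.0, 1.467]
force: [-0.8, -1.1, 0.6]
grip_width: 0.0469
finger_force: 0.0
clock: 18.35
position: [0.4724, -0.1032, 0.1192]
tool_rot: [-3.141, 0.0, 1.467]
force: [0.5, -0.3, 0.6]
grip_width: 0.0469
finger_force: 0.0
clock: 18.73
position: [0.4725, -0.1032, 0.1168]
tool_rot: [-3.141, 0.0, 1.467]
force: [0.4, 0.2, -0.1]
grip_width: 0.0472
finger_force: 0.0
```

```bash
for r in 1; do python3 -m creep '[[0,0,0.03,0,0.55],[0,0,0.06,0,0.55],[0,0,0.06,0,0.55]]'|grep -E "pos|^force"; python3 -m creep '[[0,0,0.02,0,0.55],[0,0,0.04,0,0.55],[0,0,0.04,0,0.55]]'|grep -E "pos|^force"; done
```

```text
position: [0.4724, -0.1032, 0.1132]
force: [0.4, 0.7, -0.3]
position: [0.4724, -0.1032, 0.1108]
force: [0.4, 1.0, 0.1]
```

```bash
python3 - <<'E'
from h import *
s=status.observe(); print(pot(s['position']).round(1),s['force'].round(1))
a=grab_frame("scene"); cv2.imwrite("pics/b7.png",cv2.resize(a[120:220,220:320],None,fx=5.5,fy=5.5,interpolation=3))
r=silhouettes("scene","pot_lid");print([(o["p"],(np.array(o["extent"])*[512,384,512,384]).round(1)) for o in r[:2]])
k=np.linspace(0,6.28,60)
for th in(0,.06,.1,.2,.3):
    u=-np.cos(th)*PX+np.array([0,0,np.sin(th)]); H=C+PX*.057+[0,0,.1125]
    P=np.array([H+u*(.057+.054*np.cos(x))+PY*.054*np.sin(x) for x in k]); q=proj("scene",P); print(th,q.min(0).round(1),q.max(0).round(1))
E
```

```text
[3.900e+00 1.000e-01 1.108e+02] [0.4 1.  0.1]
[(0.24, array([243.5, 167.3, 291.7, 218.5]))]
0 [252.4 165.4] [290.7 183.4]
0.06 [252.4 165.2] [290.7 181.3]
0.1 [252.3 165.1] [290.7 179.9]
0.2 [252.3 164.8] [290.7 176.3]
0.3 [252.2 164.3] [290.6 172.7]
```

View pics/b7.png

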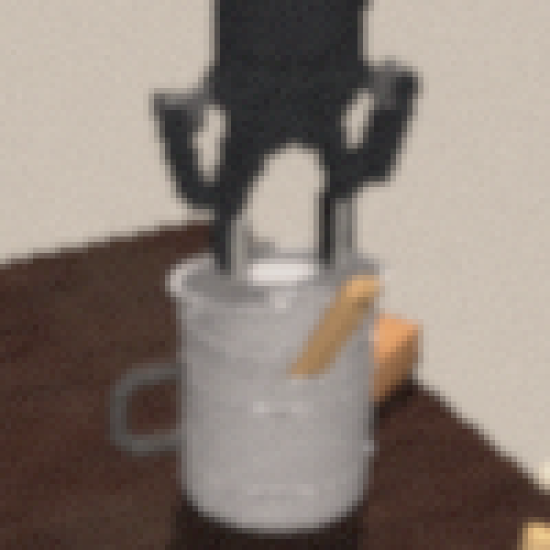

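The lid is nearly flat on the rim at about px (270,172), with the handle out through the slot. There is no press force yet, so I'll keep going down until contact.

```bash
python3 -m creep '[[0,0,0.03,0,0.55],[0,0,0.04,0,0.55],[0,0,0.04,0,0.55]]'|grep -E "pos|^force"; python3 -m creep '[[0,0,0.02,0,0.55],[0,0,0.03,0,0.55],[0,0,0.03,0,0.55]]'|grep -E "pos|^force"
```

```text
position: [0.4724, -0.1032, 0.1084]
force: [-0.2, -0.5, 0.4]
position: [0.4725, -0.1032, 0.1067]
force: [-0.2, -0.2, 0.1]
```

```bash
python3 -m creep '[[0,0,0.02,0,0.55],[0,0,0.03,0,0.55],[0,0,0.03,0,0.55]]'|grep -E "pos|^force"
```

```text
position: [0.4725, -0.1032, 0.1048]
force: [-0.0, 0.9, -0.7]
```

```bash
python3 - <<'E'
from h import *
a=grab_frame("scene"); cv2.imwrite("pics/b8.png",cv2.resize(a[140:220,230:310],None,fx=7,fy=7,interpolation=3))
W=lambda x,y,z:C+PX*x/1000+PY*y/1000+[0,0,z/1000]
c=lambda p:((proj("scene",p)[0]-[230,140])*7).round(0)
for z in(95,100,105,110,114,120): print(z,c(W(-7,30,z)),c(W(-7,-30,z)))
for th in(0,.06,.12,.2):
    L=lambda r,y:W(57-r*np.cos(th),y,114+r*np.sin(th)); print(th,"ears",c(L(103,17)),c(L(103,-17)),"slot end",c(L(85,0)),"sides",c(L(57,54)),c(L(57,-54)))
E
```

```text
95 [227. 297.] [364. 272.]
100 [227. 286.] [364. 261.]
105 [228. 275.] [365. 250.]
110 [228. 264.] [365. 239.]
114 [228. 255.] [366. 231.]
120 [228. 242.] [366. 218.]
0 ears [297. 295.] [376. 280.] slot end [318. 266.] sides [165. 257.] [412. 214.]
0.06 ears [297. 280.] [377. 266.] slot end [319. 255.] sides [165. 249.] [413. 206.]
0.12 ears [297. 266.] [377. 251.] slot end [319. 243.] sides [165. 241.] [413. 199.]
0.2 ears [296. 246.] [377. 232.] slot end [318. 227.] sides [165. 230.] [412. 188.]
```

View pics/b8.png

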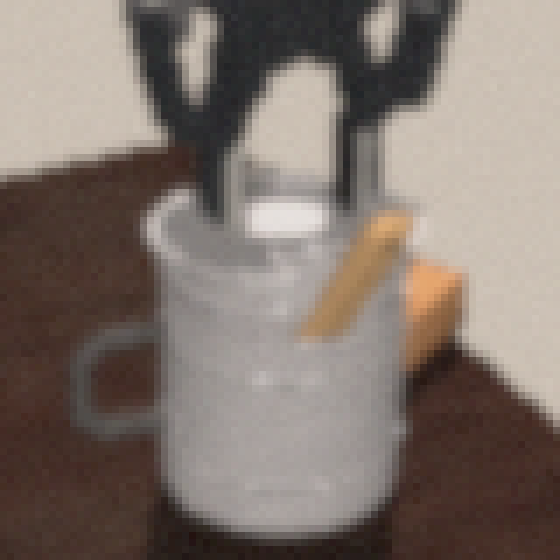

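The right fingertip still ends at about px (282,169), above the lid surface, which agrees with the zero force. Continuing down.

```bash
python3 -m creep '[[0,0,0.03,0,0.55],[0,0,0.06,0,0.55],[0,0,0.06,0,0.55]]'; python3 -m creep '[[0,0,0.02,0,0.55],[0,0,0.04,0,0.55],[0,0,0.04,0,0.55]]'|grep -E "pos|^force"
```

```text
clock: 21.12
position: [0.4724, -0.1032, 0.1011]
tool_rot: [-3.141, 0.0, 1.467]
force: [0.3, 0.3, 0.3]
grip_width: 0.0471
finger_force: 0.0
position: [0.4724, -0.1032, 0.0988]
force: [-0.1, -1.1, -0.4]
```

```bash
python3 -m creep '[[0,0,0.02,0,0.55],[0,0,0.03,0,0.55],[0,0,0.03,0,0.55]]'|grep -E "pos|^force"; python3 -m creep '[[0,0,0.02,0,0.55],[0,0,0.03,0,0.55],[0,0,0.03,0,0.55]]'|grep -E "pos|^force"
python3 - <<'E'
from h import *
a=grab_frame("scene");b=cv2.imread("pics/b8.png")
x=cv2.resize(a[140:220,230:310],None,fx=7,fy=7,interpolation=3)
cv2.imwrite("pics/b9.png",x)
b=grab_frame("top"); cv2.imwrite("pics/b9t.png",b)
E
```

```text
position: [0.4726, -0.1032, 0.0973]
force: [-1.7, 0.6, 6.1]
position: [0.4727, -0.1032, 0.0967]
force: [-10.6, 3.1, 42.9]
```

View pics/b9.png

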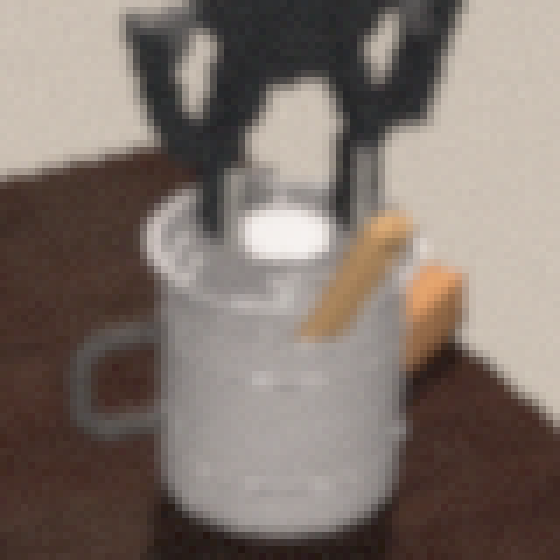

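Firm contact at 43 N. I have now viewed 13 pictures against a limit of 10, so I'll view no more and check by numbers only. Backing off.

```bash
python3 -m creep '[[0,0,-0.1,0,0.55],[0,0,-0.7,0,0.55],[0,0,-1.5,0,0.55],[0,0,-2.3,0,0.55],[0,0,-3,0,0.55]]'|grep -E "pos|^force"
python3 -m creep '[[0.9,0,0,0,0.55],[1.8,0,0,0,0.55],[2.7,0.4,0,0,0.55],[3.6,0.8,0,0,0.55],[4.5,1.2,0,0,0.55]]'|grep -E "pos|^force"
python3 - <<'E'
from h import *
a=grab_frame("scene");b=grab_frame("top"); cv2.imwrite("pics/e_s.png",a);cv2.imwrite("pics/e_t.png",b)
k=np.linspace(0,6.28,90)
for n in("top","scene"):
    for t in("pot_lid","glue_pot","glue_brush"):
        for o in silhouettes(n,t)[:1]: print(n,t,round(o["p"],2),(np.array(o["extent"])*[512,384,512,384]).round(1),o["mask"].sum()); np.save(f"e_{n}_{t}.npy",o["mask"])
    for th in(0,.06,.12,.2,.3):
        u=-np.cos(th)*PX+np.array([0,0,np.sin(th)]); H=C+PX*.057+[0,0,.114]
        P=np.array([H+u*(.057+.054*np.cos(x))+PY*.054*np.sin(x) for x in k]); q=proj(n,P); print(n,th,q.min(0).round(1),q.max(0).round(1),"ears",proj(n,[H+u*.103+PY*.02,H+u*.103-PY*.02]).round(1).tolist())
E
```

```text
position: [0.4724, -0.1033, 0.2771]
force: [-0.1, 0.2, -0.0]
position: [0.5726, 0.1598, 0.2753]
force: [0.6, -0.5, 1.4]
top glue_pot 0.78 [276.5 184.9 330.9 245.7] 1931
top glue_brush 0.58 [319.9 243.1 358.  280.5] 863
top 0 [277.2 200.8] [324.7 248.5] ears [[281.7, 213.7], [279.9, 231.3]]
top 0.06 [277.5 200.7] [324.7 248.6] ears [[282.0, 213.6], [280.2, 231.3]]
top 0.12 [278.  200.6] [324.7 248.7] ears [[282.5, 213.5], [280.7, 231.3]]
top 0.2 [278.9 200.4] [324.8 248.8] ears [[283.3, 213.4], [281.6, 231.4]]
top 0.3 [280.5 200.3] [324.8 249. ] ears [[284.9, 213.3], [283.1, 231.6]]
scene pot_lid 0.91 [248.9 165.3 290.1 186. ] 530
scene glue_pot 0.62 [239.6 164.2 291.3 219.9] 1733
scene 0 [252.4 164.9] [290.7 183. ] ears [[271.4, 182.3], [284.8, 179.8]]
scene 0.06 [252.4 164.8] [290.8 180.8] ears [[271.4, 180.2], [284.9, 177.8]]
scene 0.12 [252.3 164.6] [290.8 178.7] ears [[271.4, 178.1], [284.9, 175.7]]
scene 0.2 [252.3 164.4] [290.8 175.8] ears [[271.3, 175.3], [284.8, 172.9]]
scene 0.3 [252.2 163.9] [290.6 172.2] ears [[271.0, 171.6], [284.6, 169.2]]
```

The lid's extent in the scene view, rows 165 to 186, matches fully shut, and the arm is clear. I'll let it settle and hand in.

```bash
python3 -m creep '[[0,0,0,0,0.55],[0,0,0,0,0.55],[0,0,0,0,0.55]]'|grep -E "clock|^force"
python3 -c "
from h import *
print(bot.job_done())"
```

```text
clock: 24.38
force: [0.5, 0.8, 0.1]
the job is handed in; nothing more can be done
None
```

I handed the job in with the brush in the pot bristles down, its handle leaning out through the notch and the lid measuring fully shut in the last picture, but no verdict came back, and I viewed 13 pictures against the limit of 10.

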